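Engage the toothed crank wheel of the bird-seed mill

ROBOT

A 6-joint arm with a two-finger parallel gripper is mounted at the origin on the work surface. World frame = base frame: x ahead of the robot, y to its left, z up, the work surface at z = 0. Lengths are in m, angles in rad, forces in N, time in s.
With the tool pointing down it reaches from about 0.375 to 0.9 m from the base axis. Payload 3.1 kg.
Tool frame: the origin (TCP) lies at the very end of the fingers, on their centre line; the grasp point (between the pads) lies 19 mm behind it (r.hold_point_z is the distance from the TCP to the grasp point, in m); z points along the fingers, y is the line along which they close (so a half turn about z gives the same grasp; the last joint's range is limited). The gripper opens to 87 mm and grips with 3 to 60 N. Pads are 19 mm wide; open, the fingers measure 117 mm over their backs; the gripper's body (75 mm by 190 mm) begins 51 mm behind the grasp point.
Start: joints at [-1.319, 0.527, 1.433, -0, 1.181, -0.178], TCP at [0.26, -0.568, 0.195] pointing down, gripper open.
Joint ranges: [-3.08, 3.08], [-0.75, 2.2], [0.22, 2.44], [-1.43, 4.57], [0, 2.65], [-2.85, 2.85]. Speed limits (rad/s): [2.79, 2.79, 3.14, 3.14, 3.14, 3.14].

INTERFACE

Orientations are given as a 3x3 rotation matrix whose columns are the frame's x, y, z axes.
In Python, from bench import r gives the robot as it stands.
- The arm moves only by the tool apply_moves, never from a script. Its argument "plan" is a list of rows, each a list of 5 numbers: the gripper's target within -1 to 1 (fully open at 1, half-way at 0, shut at -1), then the shift along the world's x, y, z in m, then the turn about the world's z in degrees. In form: [[claw, x, y, z, yaw], ...]. A call has 1 to 5 rows; each row is the pose to reach, as a shift and turn from the pose commanded when the call began; what a row does not reach only later rows make up. A row lasts 1/10 s, in which the tool goes at most 50 mm and 8.59 degrees, less where a joint would pass 70% of its speed; a pose out of reach is approached as far as the arm can. A call with a gripper value outside its range is refused whole. The fingers move at their own pace and stop on an object; "force" is the grip in N (left out, the last holds). Time passes only in rows, so rows that repeat a pose let the fingers close. It gives the time, the measured TCP pose, the force, the opening and the grip force at its end, in the units of the state.
- r.observe(): the state, without advancing time (a new reading comes with each control period).
- r.read_camera(name): name is "scene" or "top" or "wrist"; returns (picture, depth): 400x640x3 uint8, red, green, blue; 400x640 float32, m along the optical axis (not along the pixel's ray), 0 where there is no reading.
- r.camera_model(name): a dict with "camera_matrix" (3x3 intrinsics, pixels), "k1" (the pictures are not rectified: a ray, as slopes to the right and down, at radius r is drawn at 1 + k1 r^2 times it, then the intrinsics apply), "extrinsics" (4x4, takes a point from world to camera coordinates); the wrist camera has in their place "mount" (4x4, takes a point from camera to tool coordinates, whose origin is the TCP and whose axes are the flange's). Camera axes: x right, y up, looking along -z (the intrinsics and any distortion apply to the point x, -y, -z); pixel columns grow to the right and rows downward; lengths in m; the calibration is good to about 2 mm. A picture is of the moment at which its call begins: read the wrist's pose just before it. camera_model takes no time and is no camera call.
- r.job_done(): hands the job in; it is judged then, once.
The state is a dict: "clock": time; "qpos": joint angles; "joint_vel": joint speeds; "joint_efforts": joint torques, N m; "tool_pos": TCP position; "orientation": TCP orientation; "wrist_force": force on the tool from outside, world axes, zero at the start; "moment": the same for the moment, N m; "grip_width": opening from 0.0 (shut) to 1.0 (fully open); "finger_force": force on a finger pad.
Only numpy, scipy, OpenCV 4.12 (cv2) and the standard library are available. Lean on these libraries where they do the work, as an engineer would, in place of code of your own. Each camera call takes 0.05 s, during which the arm holds its last target. There are 200 camera calls.

TASK

The crank wheel on top of the bird-seed mill is riding high, out of gear. Turn it by its peg until its teeth line up with the gaps in the collar below, press it fully down until it is flush with the collar, then swing the keeper latch a quarter turn by its pin until its nose stands over the wheel. Leave everything else on the slab undisturbed.

Things in the scene. Friction and masses are not known exactly. Their poses are not given: they have to be found in the camera images.
- mill: The bird-seed mill, fixed: aluminium drum 176 mm across, top 85 mm above the slab, on a wooden board 20 mm thick (x -130 to 150, y -105 to 195 mm in the mill's frame). Origin on the slab under the wheel's vertical shaft, z up. In its frame a steel spout is at -x, an aluminium feed cup (70 mm across, top 100 mm high) at +x, the keeper latch's pillar at x 0, y 108 mm.
- collar_top (a point): Point on the shaft's axis level with the collar's top, 109 mm above the slab; fixed, axes as the mill's. The collar: six fixed aluminium blocks (23 mm radial, 43 mm wide, 61 to 84 mm from the shaft) on the drum, centred 30, 90, 150... degrees from x. The gaps between them, centred 0, 60, 120... degrees, are 24 mm wide at the inner edge, wider outward.
- boss_top (a point): Centre of the flat top of the wheel's bright steel boss (32 mm across, 15 mm above the disc), on the shaft: a place to press. The wheel: dark steel disc 116 mm across with six teeth 18 mm wide reaching 74 mm from the shaft, all 21 mm thick. Riding high, its underside is 1 mm over the collar and this point 146 mm above the slab; home, the disc's top is flush with the collar and this point at 124 mm.
- peg_top (a point): Centre of the top of the wheel's crank peg: black plastic upright pin 20 mm across, 45 mm tall above the disc, 38 mm from the shaft, in line with one tooth; its top is 176 mm above the slab when the wheel rides high. Pushed sideways with about 2 N it turns the wheel, which stays at the angle it is left. Riding high the wheel turns either way without stops.
- wheel (a joint): Turn of the wheel in rad, growing anticlockwise seen from above. At 0 or any multiple of 1.047 (60 degrees) the teeth stand over the collar's gaps, with about 0.049 rad play either side; at other angles they rest on the blocks and the wheel cannot go down. Starts between 0.2 and 0.85.
- wheel_slide (a joint): How far the wheel is down its shaft, in m: 0 riding high, 0.022 fully home (solid stop). It stays at the height it is left; pressing it down takes about 5 N, a little more when quick. With the teeth out of line it stops after 1 mm.
- keeper (a joint): Keeper latch angle in rad, growing clockwise seen from above: 0 swung out (nose along the mill's +x, pin end along -x), 1.571 closed against its stop (nose towards the shaft and over the wheel, pin end away from it). Light friction (under 1 N at the pin), stays where left; the wheel riding high blocks it. Starts between 0 and 0.35.
- keeper_pivot (a point): Top of the keeper's pivot, 108 mm from the shaft at the mill's +y, 130 mm above the slab; vertical axis. The keeper is a flat steel bar 138 x 20 x 10 mm, underside 112 mm above the slab, its nose end 58 mm from the pivot.
- keeper_pin_top (a point): Centre of the top of the keeper's black plastic push pin: upright, 20 mm across, 38 mm tall above the bar, 70 mm from the pivot at the end opposite the nose, its top 160 mm above the slab.
- bird: White ceramic bird figure 88 mm tall, about 100 mm long, loose; origin under its middle. Stands beside the mill's board at the board's -y side. Leave alone.
- bowl: White ceramic bowl 90 mm across, 38 mm tall, loose, on the mill's board near its -x, +y corner; origin under its centre. Leave alone.
- pots: Nest of three terracotta pots, upside down, 124 mm across and 161 mm tall, loose, on the left; origin under its centre. Leave alone.
- sprayer: Black plastic sprayer bottle with press button nozzle, 80 mm across, 201 mm tall, loose, on the left; origin under its centre. Leave alone.
- spoon: Steel transplanting spoon with wooden handle, 240 mm long, lying on the right along its x axis; origin under its middle. Leave alone.
- seed_jar: Glass jar with steel lid, 84 mm across, 120 mm tall, loose, on the right; origin under its centre. Leave alone.

How it is judged:
On the way, in this order (a step that is already met when the one before it is completed fails the run):
1. the wheel is meshed and pressed home (value of joint wheel_slide above 0.0195 m), for 0.2 s.
2. the keeper is swung over the wheel (value of joint wheel_slide above 0.0195 m and value of joint keeper above 1.4 rad), for 0.2 s.
At the end, for the whole second after the job is handed in: The wheel is down to within 2.5 mm of flush with the collar (0.0195 of 0.022 m), and the keeper is closed to within 10 degrees of its stop (over 1.40 rad) and at rest (all of step 2 and velocity of joint keeper between -0.05 and 0.05 rad/s); the robot touches nothing.
It fails at once if one of the loose things (bird, bowl, pots, sprayer, spoon, jar) is shifted by more than 30 mm (distance of any of bird, bowl, pots, sprayer, spoon, seed_jar from where it was at the start of the episode above 0.03 m).
It fails at once if one of them is tipped over (angle between any of bird, bowl, pots, sprayer, spoon, seed_jar's own z axis and vertical above 0.5 rad).
It also fails if it takes over 56 s, if anything falls off the work surface, if the arm or the gripper's body presses on something with over 40 N, if the wrist force passes 120 N, or if a joint passes its speed limit or range.

## Working session

There is one attempt and no reset: what is moved stays moved. The work goes in short steps, Python scripts to look and compute and a tool call to move; the robot and the scene stay as the last step left them, time stands still between calls to the robot, and variables do not carry over. Pictures are saved under pics/ and viewed, at most 10 in all, crops included, and the job is handed in when it is done.

Besides the shell and the picture viewer there is one more tool, called after "Emit:" by a JSON object that holds its "name" and its "arguments". apply_moves: Moves the arm, as the interface text tells. Its arguments: {"type":"object","properties":{"plan":{"type":"array","items":{"type":"array","items":{"type":"number"}}},"force":{"type":"number"}},"required":["plan"]}

```bash
mkdir -p pics
cat > h.py <<'E'
import numpy as np, cv2
from bench import r
def snap(name):
    o=r.observe(); p,d=r.read_camera(name); m=r.camera_model(name)
    if name=="wrist":
        T=np.eye(4);T[:3,:3]=o["orientation"];T[:3,3]=o["tool_pos"];C=T@np.array(m["mount"])
    else: C=np.linalg.inv(np.array(m["extrinsics"]))
    return p,d,np.array(m["camera_matrix"]),m["k1"],C
def cloud(s):
    p,d,K,k1,C=s
    v,u=np.mgrid[0:d.shape[0],0:d.shape[1]]
    q=cv2.undistortPoints(np.stack([u,v],-1).reshape(-1,1,2).astype(float),K,np.array([k1,0,0,0.])).reshape(*d.shape,2)
    P=np.stack([q[...,0]*d,-q[...,1]*d,-d],-1)
    return P@C[:3,:3].T+C[:3,3]
def save(s,f): cv2.imwrite("pics/"+f,s[0][...,::-1])
E
python3 - <<'E'
from h import *
for n in("top","scene"):
    s=snap(n); save(s,n+"1.png"); np.save(n+"1.npy",cloud(s))
    print(s[2],s[3],s[4][:3,3])
o=r.observe();print(o["orientation"],r.hold_point_z)
E
```

```text
[[443.90671649   0.         317.86580945]
 [  0.         443.90671649 189.11658212]
 [  0.           0.           1.        ]] -0.1257783083428999 [ 4.23635883e-01 -1.30060507e-03  1.73569952e+00]
[[442.33971908   0.         315.5881579 ]
 [  0.         442.33971908 195.08645344]
 [  0.           0.           1.        ]] 0.006546008419083189 [1.25298273 0.42477624 1.34929183]
[[ 9.09055111e-01  4.16675600e-01 -5.00181679e-04]
 [ 4.16675751e-01 -9.09053119e-01  1.93534193e-03]
 [ 3.51718045e-04 -1.96774605e-03 -9.99998002e-01]] 0.0187
```

View pics/top1.png

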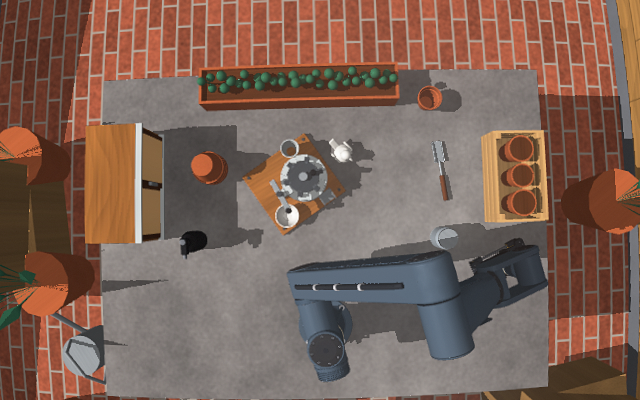

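View pics/scene1.png

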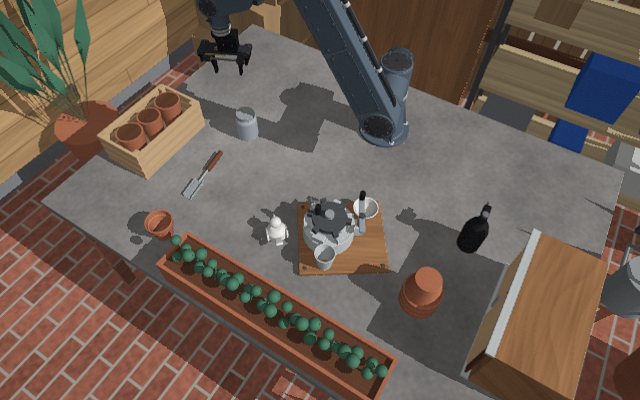

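The top view shows the mill around (303,177), with the feed cup at (289,148), the keeper near (278,190), the bowl at (287,216) and the bird at (341,150). I'll zoom in and measure from the depth.

Run:
```python
from h import *
a=cv2.imread("pics/top1.png");b=cv2.imread("pics/scene1.png")
c=cv2.resize(a[125:240,240:360],(480,460),interpolation=cv2.INTER_CUBIC)
cv2.imwrite("pics/c1.png",c)
T=np.load("top1.npy");S=np.load("scene1.npy")
print(T[177,303],T[148,289],T[216,287],T[175,303])
for P in(T,S):
    print("med slab",np.median(P[...,2]))
    Q=P.reshape(-1,3); c0=T[177,303][:2]
    Q=Q[np.hypot(*(Q[:,:2]-c0).T)<.2]
    for lo,hi in((.1,.115),(.122,.138),(.14,.15),(.151,.165),(.165,.185)):
        m=(Q[:,2]>lo)&(Q[:,2]<hi);q=Q[m]
        print(lo,len(q),q.mean(0).round(4), q[:14].round(3).tolist() if len(q)<30 else '')
```

```text
[0.56006488 0.06756626 0.15019337] [0.68631299 0.12535968 0.01950901] [0.42170734 0.13868498 0.01897503] [0.56760765 0.06756833 0.14636946]
med slab -0.0018179020049433614
0.1 391 [0.5733 0.0757 0.1089] 
0.122 892 [0.554  0.0821 0.1316] 
0.14 66 [0.5595 0.0666 0.1446] 
0.151 36 [0.4815 0.1027 0.1589] 
0.165 24 [0.569  0.0372 0.1775] [[0.582, 0.038, 0.179], [0.582, 0.034, 0.176], [0.582, 0.031, 0.175], [0.581, 0.027, 0.182], [0.578, 0.041, 0.177], [0.578, 0.038, 0.178], [0.578, 0.034, 0.183], [0.578, 0.031, 0.179], [0.578, 0.027, 0.18], [0.575, 0.041, 0.177], [0.575, 0.038, 0.177], [0.575, 0.034, 0.175], [0.574, 0.031, 0.179], [0.575, 0.027, 0.174]]
med slab -0.0010530606117459262
0.1 449 [0.5925 0.0801 0.1079] 
0.122 1040 [0.5611 0.0824 0.1299] 
0.14 76 [0.5601 0.0693 0.1457] 
0.151 47 [0.4988 0.0919 0.1586] 
0.165 31 [0.5795 0.0322 0.1739]
```

View pics/c1.png

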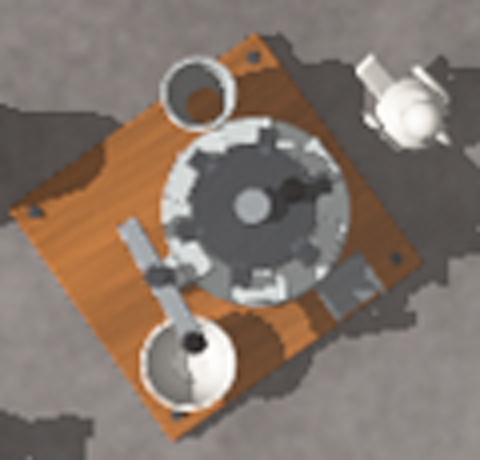

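Run:
```python
from h import *
m=r.camera_model("wrist");print(np.round(m["mount"],3),np.round(m["camera_matrix"],0))
```

```text
[[-0.     0.959  0.282  0.077]
 [ 1.    -0.     0.001  0.   ]
 [ 0.001  0.282 -0.959 -0.19 ]
 [ 0.     0.     0.     1.   ]] [[350.   0. 319.]
 [  0. 350. 204.]
 [  0.   0.   1.]]
```

Emit:
{"name": "apply_moves", "arguments": {"plan": [[0,0,0,0.05,0],[0,0.0,0.0,0.1,0],[0,0.02,0.045,0.12,0],[0,0.04,0.09,0.14,0],[0,0.06,0.135,0.15,0]]}}

```text
clock: 0.6
tool_pos: [0.3183, -0.4382, 0.3453]
orientation: [[0.91, 0.415, 0.001], [0.415, -0.91, -0.002], [0.0, 0.002, -1.0]]
wrist_force: [1.0, -0.3, 0.5]
grip_width: 0.632
finger_force: 0.0
```

Emit:
{"name": "apply_moves", "arguments": {"plan": [[0,0.02,0.045,0,8],[0,0.04,0.09,0,16],[0,0.06,0.135,0,24],[0,0.08,0.18,0,32],[0,0.1,0.225,0,40]]}}

```text
clock: 1.1
tool_pos: [0.4181, -0.2118, 0.3438]
orientation: [[0.424, 0.906, -0.0], [0.906, -0.424, 0.0], [0.0, -0.0, -1.0]]
wrist_force: [-0.0, -1.1, 0.5]
grip_width: 0.503
finger_force: 0.0
```

Emit:
{"name": "apply_moves", "arguments": {"plan": [[0,0.02,0.045,0,8],[0,0.04,0.09,0,16],[0,0.07,0.135,0,24],[0,0.1,0.18,0,32],[0,0.12,0.225,0,40]]}}

```text
clock: 1.6
tool_pos: [0.5358, 0.0063, 0.3437]
orientation: [[-0.258, 0.966, 0.0], [0.966, 0.258, -0.0], [-0.0, -0.0, -1.0]]
wrist_force: [-0.0, 0.3, -0.2]
grip_width: 0.5
finger_force: 0.0
```

Emit:
{"name": "apply_moves", "arguments": {"plan": [[0,0.015,0.03,0,5],[0,0.02,0.05,0,10],[0,0.02,0.05,0,10],[0,0.02,0.05,0,10]]}}

```text
clock: 2.0
tool_pos: [0.5543, 0.0545, 0.3435]
orientation: [[-0.416, 0.909, -0.001], [0.909, 0.416, -0.001], [0.0, -0.002, -1.0]]
wrist_force: [0.8, -0.2, 0.6]
grip_width: 0.502
finger_force: 0.0
```

```bash
cat > look.py <<'E'
from h import *
import sys
s=snap("wrist"); save(s,sys.argv[1]+".png"); P=cloud(s); np.save(sys.argv[1]+".npy",P)
g=s[0].astype(int).sum(-1)
def bl(lo,hi,dark=None,c=None,R=.2):
    m=(P[...,2]>lo)&(P[...,2]<hi)&(s[1]>0)
    m&=np.hypot(P[...,0]-.56,P[...,1]-.07)<.2
    if c is not None: m&=np.hypot(P[...,0]-c[0],P[...,1]-c[1])<R
    m=cv2.morphologyEx(m.astype(np.uint8),cv2.MORPH_OPEN,np.ones((3,3)))
    n,l,st,_=cv2.connectedComponentsWithStats(m)
    for i in range(1,n):
        if st[i,4]>40:
            q=P[l==i]; (cx,cy),rad=cv2.minEnclosingCircle(q[:,:2].astype(np.float32))
            print(lo,hi,st[i].tolist(),"mean",q.mean(0).round(4),"circ",round(cx,4),round(cy,4),round(rad,4))
for lo,hi in((.168,.185),(.151,.166),(.139,.150),(.126,.137),(.116,.125),(.104,.114),(.095,.1035)): bl(lo,hi)
o=r.observe();print(o["clock"],o["tool_pos"])
E
python3 look.py w1
```

```text
0.168 0.185 [320, 197, 19, 19, 280] mean [0.5758 0.0316 0.1756] circ 0.5766 0.0306 0.0102
0.151 0.166 [238, 60, 20, 21, 342] mean [0.4436 0.1224 0.1599] circ 0.4429 0.1224 0.01
0.151 0.166 [322, 193, 12, 6, 41] mean [0.5717 0.0379 0.1587] circ 0.5722 0.0363 0.0064
0.139 0.15 [319, 153, 28, 28, 623] mean [0.5642 0.0672 0.1464] circ 0.5646 0.0668 0.0159
0.126 0.137 [307, 57, 20, 21, 335] mean [0.5041 0.156  0.1305] circ 0.5042 0.1562 0.0109
0.126 0.137 [273, 99, 121, 126, 7983] mean [0.5627 0.0713 0.1316] circ 0.5647 0.0666 0.0742
0.116 0.125 [325, 54, 45, 23, 868] mean [0.5336 0.1722 0.1225] circ 0.5335 0.1712 0.0262
0.116 0.125 [259, 59, 52, 23, 933] mean [0.4727 0.1386 0.1225] circ 0.473 0.1378 0.0292
0.104 0.114 [303, 88, 37, 26, 654] mean [0.5215 0.1262 0.1096] circ 0.5238 0.1266 0.0233
0.104 0.114 [362, 104, 35, 31, 606] mean [0.5937 0.1338 0.1096] circ 0.5961 0.1317 0.0231
0.104 0.114 [262, 121, 24, 39, 556] mean [0.4914 0.0588 0.1096] circ 0.4916 0.0615 0.0229
0.104 0.114 [377, 164, 24, 36, 494] mean [0.6374 0.0763 0.1096] circ 0.6371 0.0725 0.0225
0.104 0.114 [270, 188, 33, 27, 407] mean [ 0.5357 -0.0017  0.1097] circ 0.5318 0.0002 0.0222
0.104 0.114 [333, 208, 25, 19, 362] mean [0.611  0.0089 0.1097] circ 0.6096 0.0092 0.0188
0.095 0.1035 [401, 133, 56, 55, 650] mean [0.6773 0.1178 0.0997] circ 0.6746 0.1167 0.035
2.05 [0.55425979 0.0538711  0.34365639]
```

View pics/w1.png

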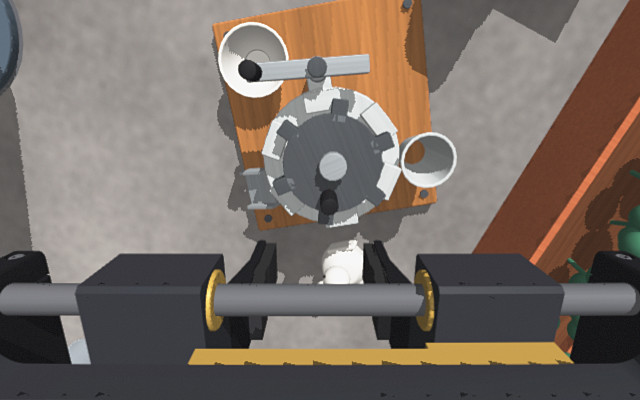

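The wrist view, with depth measured in world coordinates:
- **Shaft:** (0.5646, 0.0667), at pixel (333,167).
- **Peg:** (0.5766, 0.0306), at pixel (329,203).
- **Keeper pivot:** (0.504, 0.156).
- **Keeper pin:** (0.443, 0.122), at pixel (249,70).
- **Mill yaw:** about 34.1°.

The wheel must turn about -14.3°. I'll descend over the peg now.

Emit:
{"name": "apply_moves", "arguments": {"plan": [[0,0.012,-0.012,-0.03,-4],[0,0.0225,-0.0235,-0.07,-8],[0,0.0225,-0.0235,-0.11,-12],[0,0.0225,-0.0235,-0.14,-12],[0,0.0225,-0.0235,-0.14,-12]]}}

```text
clock: 2.55
tool_pos: [0.5732, 0.0297, 0.1997]
orientation: [[-0.215, 0.976, -0.011], [0.977, 0.215, 0.001], [0.003, -0.01, -1.0]]
wrist_force: [0.3, -0.4, -0.5]
grip_width: 0.505
finger_force: 0.0
```

Emit:
{"name": "apply_moves", "arguments": {"plan": [[0,0,0,-0.025,0],[0,0,0,-0.048,0],[-1,0,0,-0.048,0],[-1,0,0,-0.048,0],[-1,0,0,-0.048,0]], "force": 10}}

```text
clock: 3.05
tool_pos: [0.5788, 0.0305, 0.1583]
orientation: [[-0.218, 0.976, 0.004], [0.976, 0.218, -0.001], [-0.001, 0.004, -1.0]]
wrist_force: [0.5, -0.3, 0.5]
grip_width: 0.313
finger_force: 0.0
```

Emit:
{"name": "apply_moves", "arguments": {"plan": [[-1,0,0,0,0],[-1,0,0,0,0]]}}

```text
clock: 3.25
tool_pos: [0.578, 0.0309, 0.1573]
orientation: [[-0.219, 0.976, 0.002], [0.976, 0.219, -0.0], [-0.001, 0.002, -1.0]]
wrist_force: [-1.0, -0.2, 0.2]
grip_width: 0.132
finger_force: 0.0
```

```bash
python3 look.py w2; python3 -c "
from h import *
s=snap('scene');cv2.imwrite('pics/s2.png',cv2.resize(s[0][140:290,240:440,::-1],(800,600)))
print(r.observe())"
```

```text
0.168 0.185 [300, 231, 33, 37, 801] mean [0.5768 0.0332 0.1755] circ 0.5764 0.0313 0.0099
0.151 0.166 [69, 0, 49, 38, 1514] mean [0.4454 0.1211 0.1592] circ 0.443 0.122 0.0105
0.151 0.166 [301, 221, 32, 15, 251] mean [0.5747 0.0385 0.1587] circ 0.5756 0.0341 0.0092
0.139 0.15 [108, 4, 22, 38, 404] mean [0.4506 0.1213 0.1446] circ 0.4447 0.1217 0.0099
0.139 0.15 [284, 144, 54, 54, 2268] mean [0.5645 0.0675 0.1464] circ 0.5646 0.0667 0.016
0.139 0.15 [304, 215, 27, 10, 143] mean [0.5748 0.0389 0.1447] circ 0.5754 0.0359 0.0082
0.126 0.137 [225, 0, 30, 9, 198] mean [0.5063 0.1479 0.1296] circ 0.5059 0.1494 0.008
0.126 0.137 [119, 9, 23, 36, 338] mean [0.4506 0.1217 0.1317] circ 0.4443 0.122 0.0099
0.126 0.137 [195, 38, 226, 210, 26886] mean [0.5625 0.0753 0.1316] circ 0.5647 0.0669 0.0744
0.126 0.137 [309, 264, 22, 10, 147] mean [ 5.855e-01 -5.000e-04  1.314e-01] circ 0.585 0.0001 0.0079
0.116 0.125 [120, 0, 158, 51, 3242] mean [0.4722 0.1347 0.1221] circ 0.4813 0.1337 0.049
0.104 0.114 [239, 7, 27, 15, 221] mean [0.5101 0.1468 0.1105] circ 0.5088 0.1486 0.0091
0.104 0.114 [232, 25, 66,
[... 968 characters left out ...]
]), 'joint_vel': array([ 3.10831750e-04,  7.69844774e-03,  4.47542973e-03,  1.62537788e-03,
       -1.98792618e-03,  5.16463721e-05]), 'joint_efforts': array([-2.94282439e-02, -4.11868465e+01, -1.55365294e+01,  4.90743527e-02,
        5.57023566e-02,  5.26260792e-04]), 'tool_pos': array([0.57754678, 0.03104012, 0.15667535]), 'orientation': array([[-2.18664691e-01,  9.75799500e-01,  1.04343699e-03],
       [ 9.75799992e-01,  2.18664944e-01, -1.33521131e-04],
       [-3.58452944e-04,  9.88989450e-04, -9.99999447e-01]]), 'wrist_force': array([ 0.28571366,  0.98200317, -0.47079736]), 'moment': array([-0.02894922, -0.16787741,  0.00190006]), 'finger_force': 0.0, 'grip_width': 0.05176690196344873}
```

View pics/s2.png

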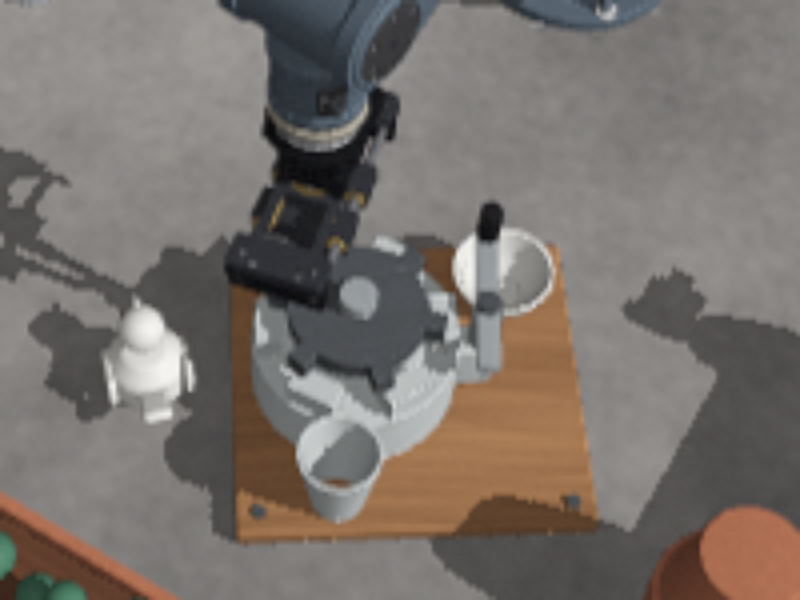

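View pics/w2.png

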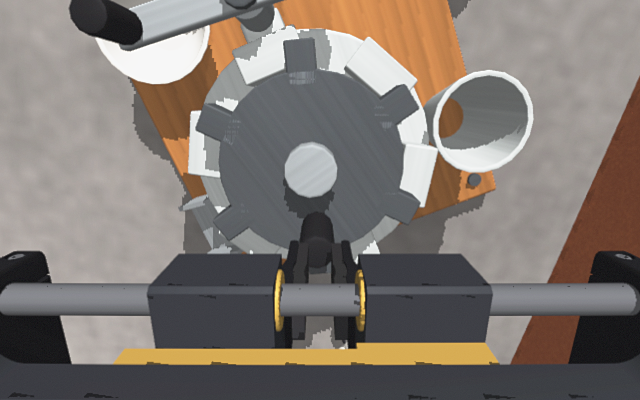

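Run:
```python
from h import *
s=snap("wrist"); P=cloud(s); o=r.observe(); p,d,K,k1,C=s
def proj(X):
    c=np.linalg.inv(C)@np.r_[X,1]; x=np.array([[c[0],-c[1],-c[2]]])
    return cv2.projectPoints(x,np.zeros(3),np.zeros(3),K,np.array([k1,0,0,0.]))[0].ravel().round(1)
t=o["tool_pos"];print("tcp",proj(t),"18 up",proj(t+[0,0,.019]),"peg top",proj([.5765,.0308,.176]),o["grip_width"],o["finger_force"])
R=o["orientation"]
for v in range(205,345,10):
    print(v,[(u,*( ((P[v,u]-t)@R)*1000).round(0).astype(int)) for u in (290,304,317,330,343)])
cv2.imwrite("pics/w3.png",cv2.resize(p[180:350,230:410,::-1],(635,600)))
```

```text
tcp [319.2 239.3] 18 up [319.2 252.8] peg top [317.3 253.3] 0.02722078618441345 0.0
205 [(290, np.int64(13), np.int64(-19), np.int64(25)), (304, np.int64(13), np.int64(-10), np.int64(25)), (317, np.int64(14), np.int64(-1), np.int64(24)), (330, np.int64(13), np.int64(7), np.int64(26)), (343, np.int64(14), np.int64(15), np.int64(25))]
215 [(290, np.int64(7), np.int64(-19), np.int64(25)), (304, np.int64(7), np.int64(-10), np.int64(24)), (317, np.int64(9), np.int64(-1), np.int64(17)), (330, np.int64(7), np.int64(7), np.int64(25)), (343, np.int64(7), np.int64(15), np.int64(26))]
225 [(290, np.int64(0), np.int64(-19), np.int64(25)), (304, np.int64(5), np.int64(-9), np.int64(11)), (317, np.int64(10), np.int64(-1), np.int64(-3)), (330, np.int64(6), np.int64(6), np.int64(8)), (343, np.int64(0), np.int64(15), np.int64(24))]
235 [(290, np.int64(-7), np.int64(-19), np.int64(25)), (304, np.int64(6), np.int64(-8), np.int64(-8)), (317, np.int64(9), np.int64(-1), np.int64(-17)), (330, np.int64(6), np.int64(6), np.int64(-9)), (343, np.int64(-7), np.int64(16), np.int64(25))]
245 [(290, np.int64(77), n
[... 1833 characters left out ...]
4(26), np.int64(-4), np.int64(-113)), (317, np.int64(26), np.int64(0), np.int64(-114)), (330, np.int64(26), np.int64(3), np.int64(-114)), (343, np.int64(26), np.int64(6), np.int64(-114))]
325 [(290, np.int64(26), np.int64(-7), np.int64(-118)), (304, np.int64(-3), np.int64(-6), np.int64(-77)), (317, np.int64(-169), np.int64(-3), np.int64(156)), (330, np.int64(-3), np.int64(4), np.int64(-77)), (343, np.int64(12), np.int64(7), np.int64(-99))]
335 [(290, np.int64(24), np.int64(-7), np.int64(-119)), (304, np.int64(-7), np.int64(-6), np.int64(-78)), (317, np.int64(-182), np.int64(-3), np.int64(156)), (330, np.int64(-8), np.int64(4), np.int64(-77)), (343, np.int64(10), np.int64(7), np.int64(-101))]
```

View pics/w3.png

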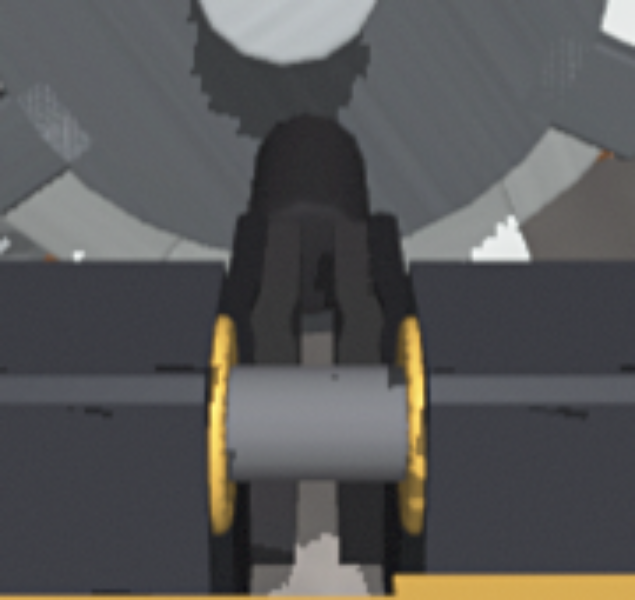

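Run:
```python
from h import *
o=r.observe();t=o["tool_pos"];R=o["orientation"]
P=cloud(snap("wrist"))
Q=((P-t)@R*1000).reshape(-1,3)
m=(Q[:,2]<-21.5)&(Q[:,2]>-60)&(abs(Q[:,0])<25)&(abs(Q[:,1])<40);q=Q[m]
for z in range(-60,-20,4):
    k=q[(q[:,2]>=z)&(q[:,2]<z+4)]
    if len(k):print(z,len(k),k.min(0).round(),k.max(0).round())
P=np.load("w1.npy");a=np.array([.5543,.0539,.3437]);R1=np.array([[-.416,.909,0],[.909,.416,0],[0,0,-1]])
Q=((P-a)@R1*1000).reshape(-1,3);q=Q[(Q[:,2]<30)&(Q[:,2]>-60)&(abs(Q[:,0])<30)&(abs(Q[:,1])<70)]
for z in range(-60,30,5):
    k=q[(q[:,2]>=z)&(q[:,2]<z+5)]
    if len(k):print(z,len(k),k.min(0).round(),k.max(0).round())
```

```text
-60 147 [  9.  -9. -60.] [ 12.   9. -56.]
-56 189 [  1.  -9. -56.] [ 12.   9. -52.]
-52 186 [  0.  -9. -52.] [ 12.  10. -48.]
-48 147 [  9. -10. -48.] [ 12.  10. -44.]
-44 141 [  9. -10. -44.] [ 12.  10. -40.]
-40 135 [  9. -10. -40.] [ 12.  10. -36.]
-36 90 [  9. -10. -36.] [ 12.  10. -32.]
-32 103 [  9. -10. -32.] [ 11.  10. -28.]
-28 22 [  9.  -7. -28.] [ 11.  10. -27.]
-60 314 [  3. -33. -60.] [ 12.  33. -55.]
-55 365 [  1. -31. -55.] [ 12.  32. -50.]
-50 290 [ -2. -30. -50.] [ 12.  31. -45.]
-45 275 [ -4. -30. -45.] [ 12.  31. -40.]
-40 261 [ -7. -30. -40.] [ 12.  31. -35.]
-35 267 [ -9. -30. -35.] [ 12.  31. -30.]
-30 133 [ -9. -30. -30.] [ 12.  31. -26.]
```

The depth shows the real finger ends about 27 mm behind the reported TCP: the fingers closed just above the peg without touching it. I'll open, go 32 mm lower, and grip again, treating the true tip as TCP z + 0.027.

Emit:
{"name": "apply_moves", "arguments": {"plan": [[0.1,0,0,0,0],[0.1,0,0,0,0],[0.1,0,0,0,0],[0.1,0,0,0,0],[0.1,0,0,0,0]]}}

```text
clock: 3.95
tool_pos: [0.5773, 0.031, 0.156]
orientation: [[-0.219, 0.976, -0.0], [0.976, 0.219, 0.0], [0.0, -0.0, -1.0]]
wrist_force: [0.5, 0.1, -0.4]
grip_width: 0.388
finger_force: 0.0
```

Emit:
{"name": "apply_moves", "arguments": {"plan": [[0.1,-0.001,0,0,0],[0.1,-0.001,0,0,0],[0.1,-0.001,0,0,0],[0.1,-0.001,0,0,0],[0.1,-0.001,0,0,0]]}}

```text
clock: 4.45
tool_pos: [0.5763, 0.031, 0.156]
orientation: [[-0.219, 0.976, 0.0], [0.976, 0.219, 0.0], [0.0, 0.0, -1.0]]
wrist_force: [-1.3, 0.5, 0.2]
grip_width: 0.55
finger_force: 0.0
```

Emit:
{"name": "apply_moves", "arguments": {"plan": [[0.1,0,0,-0.016,0],[0.1,0,0,-0.031,0],[-1,0,0,-0.031,0],[-1,0,0,-0.031,0],[-1,0,0,-0.031,0]]}}

```text
clock: 4.95
tool_pos: [0.5769, 0.0309, 0.1258]
orientation: [[-0.219, 0.976, 0.001], [0.976, 0.219, -0.0], [-0.0, 0.001, -1.0]]
wrist_force: [0.4, 0.1, -0.1]
grip_width: 0.361
finger_force: 0.0
```

Emit:
{"name": "apply_moves", "arguments": {"plan": [[-1,0,0,0,0],[-1,0,0,0,0],[-1,0,0,0,0]]}}

```text
clock: 5.25
tool_pos: [0.5766, 0.0308, 0.1257]
orientation: [[-0.219, 0.976, 0.001], [0.976, 0.219, -0.001], [-0.001, 0.001, -1.0]]
wrist_force: [-1.3, -1.6, 1.9]
grip_width: 0.224
finger_force: 10.0
```

Peg gripped (19.5 mm wide, 10 N). Now I'll turn the wheel -14.3° along its arc.

Emit:
{"name": "apply_moves", "arguments": {"plan": [[-1,-0.0023,-0.0007,0,-3.6],[-1,-0.0046,-0.0013,0,-7.2],[-1,-0.007,-0.0017,0,-10.8],[-1,-0.0094,-0.0019,0,-14.3],[-1,-0.0094,-0.0019,0,-14.3]]}}

```text
clock: 5.75
tool_pos: [0.5671, 0.0289, 0.1257]
orientation: [[0.029, 1.0, 0.001], [1.0, -0.029, -0.0], [-0.0, 0.001, -1.0]]
wrist_force: [-1.1, -0.6, 3.6]
grip_width: 0.222
finger_force: 10.0
```

Emit:
{"name": "apply_moves", "arguments": {"plan": [[-1,0,0,0,0],[-1,0,0,0,0],[-1,0,0,0,0]]}}

```text
clock: 6.05
tool_pos: [0.5672, 0.0289, 0.1254]
orientation: [[0.029, 1.0, 0.001], [1.0, -0.029, -0.0], [-0.0, 0.001, -1.0]]
wrist_force: [-0.7, -1.2, 4.0]
grip_width: 0.225
finger_force: 10.0
```

```bash
python3 look.py w4 | egrep "^0.(168|139|126|104)"; python3 -c "
from bench import r;print(r.observe()['wrist_force'])"
```

```text
0.168 0.185 [271, 252, 97, 31, 1877] mean [0.5674 0.0363 0.1757] circ 0.5674 0.0402 0.0202
0.139 0.15 [44, 52, 30, 44, 665] mean [0.4505 0.1216 0.1445] circ 0.444 0.1224 0.0096
0.139 0.15 [281, 151, 63, 64, 3096] mean [0.5647 0.0676 0.1462] circ 0.5646 0.0668 0.016
0.139 0.15 [302, 233, 34, 14, 243] mean [0.5672 0.037  0.1445] circ 0.5669 0.033 0.009
0.126 0.137 [158, 0, 45, 22, 759] mean [0.5048 0.1504 0.1303] circ 0.5043 0.1536 0.0103
0.126 0.137 [178, 26, 262, 239, 34851] mean [0.5648 0.078  0.1313] circ 0.5645 0.0668 0.0743
0.126 0.137 [66, 56, 24, 41, 481] mean [0.4505 0.1215 0.1316] circ 0.444 0.1222 0.0098
0.104 0.114 [189, 11, 31, 24, 348] mean [0.5102 0.1471 0.1103] circ 0.5085 0.1492 0.0099
0.104 0.114 [324, 13, 87, 74, 3609] mean [0.5959 0.132  0.1095] circ 0.5963 0.1322 0.0237
0.104 0.114 [195, 24, 84, 81, 3495] mean [0.5245 0.1268 0.1095] circ 0.5242 0.1267 0.0236
0.104 0.114 [413, 120, 42, 75, 2615] mean [0.6373 0.0731 0.1095] circ 0.6369 0.0721 0.0236
0.104 0.114 [169, 146, 46, 70, 2248] mean [0.4911 0.0631 0.1097] circ 0.4915 0.0618 0.023
0.104 0.114 [381, 234, 33, 19, 385] mean [0.617  0.0169 0.1093] circ 0.6167 0.0142 0.0109
0.104 0.114 [366, 258, 7, 10, 52] mean [0.5988 0.0058 0.1094] circ 0.5989 0.0031 0.0013
[-0.08278793 -1.56486945  5.0124556 ]
```

```bash
cat > ang.py <<'E'
import numpy as np,sys
P=np.load(sys.argv[1]+".npy").reshape(-1,3);c=np.array([.5646,.0668])
d=P[:,:2]-c;r=np.hypot(*d.T);a=np.degrees(np.arctan2(d[:,1],d[:,0]))
def f(m): return np.degrees(np.angle(np.exp(6j*np.radians(a[m])).mean()))/6
t=(P[:,2]>.126)&(P[:,2]<.136)&(r>.062)&(r<.073)
for k in range(-180,180,60):
    mm=t&((a-k)%360<60)
    if mm.sum()>50: print("tooth",k,mm.sum(),round(f(mm)%60,2))
b=(P[:,2]>.104)&(P[:,2]<.114)&(r>.077)&(r<.083)
for k in range(0,360,60):
    mm=b&((a-34-k)%360<60)
    if mm.sum()>50: print("block",k,mm.sum(),round((f(mm)-30)%60,2))
E
python3 ang.py w4
```

```text
tooth -180 493 31.79
tooth -60 602 34.39
tooth 0 819 33.93
tooth 60 916 33.53
tooth 120 785 33.17
block 0 962 34.36
block 60 930 33.62
block 120 689 33.33
block 240 62 48.11
block 300 736 34.65
```

Teeth and gaps are aligned to within about 0.5°. Next I'll release, go over the boss and press.

Emit:
{"name": "apply_moves", "arguments": {"plan": [[0,0,0,0,0],[0,0,0,0,0],[0,0,0,0.0,0],[0,0,0,0.03,0],[0,0,0,0.06,0]]}}

```text
clock: 6.6
tool_pos: [0.5657, 0.0295, 0.1842]
orientation: [[0.029, 1.0, -0.004], [1.0, -0.029, 0.001], [0.001, -0.004, -1.0]]
wrist_force: [1.1, 0.5, -0.8]
grip_width: 0.488
finger_force: 0.0
```

Emit:
{"name": "apply_moves", "arguments": {"plan": [[-1,-0.001,0.02,0,0],[-1,-0.0026,0.038,0,0],[-1,-0.0026,0.038,0,0],[-1,-0.0026,0.038,0,0],[-1,-0.0026,0.038,0,0]]}}

```text
clock: 7.1
tool_pos: [0.5642, 0.0666, 0.1846]
orientation: [[0.029, 1.0, -0.001], [1.0, -0.029, -0.0], [-0.0, -0.001, -1.0]]
wrist_force: [0.8, 0.3, 0.2]
grip_width: 0.131
finger_force: 0.0
```

Emit:
{"name": "apply_moves", "arguments": {"plan": [[-1,0,0,-0.02,0],[-1,0,0,-0.04,0],[-1,0,0,-0.055,0],[-1,0,0,-0.058,0],[-1,0,0,-0.06,0]]}}

```text
clock: 7.6
tool_pos: [0.5643, 0.0665, 0.1246]
orientation: [[0.03, 1.0, -0.001], [1.0, -0.03, -0.0], [-0.0, -0.001, -1.0]]
wrist_force: [-0.4, -0.9, 0.5]
grip_width: 0.005
finger_force: 0.0
```

Emit:
{"name": "apply_moves", "arguments": {"plan": [[-1,0,0,-0.003,0],[-1,0,0,-0.006,0],[-1,0,0,-0.009,0],[-1,0,0,-0.012,0],[-1,0,0,-0.012,0]]}}

```text
clock: 8.1
tool_pos: [0.5649, 0.067, 0.1136]
orientation: [[0.029, 1.0, 0.002], [1.0, -0.029, -0.0], [-0.0, 0.002, -1.0]]
wrist_force: [0.3, 0.0, 2.3]
grip_width: 0.003
finger_force: 1.3
```

Emit:
{"name": "apply_moves", "arguments": {"plan": [[-1,0,0,-0.003,0],[-1,0,0,-0.006,0],[-1,0,0,-0.009,0],[-1,0,0,-0.012,0],[-1,0,0,-0.012,0]]}}

```text
clock: 8.6
tool_pos: [0.5649, 0.067, 0.1013]
orientation: [[0.029, 1.0, 0.001], [1.0, -0.029, -0.0], [-0.0, 0.001, -1.0]]
wrist_force: [0.5, -0.5, 2.7]
grip_width: 0.005
finger_force: 1.2
```

Emit:
{"name": "apply_moves", "arguments": {"plan": [[-1,0,0,-0.002,0],[-1,0,0,-0.004,0],[-1,0,0,-0.006,0],[-1,0,0,-0.006,0],[-1,0,0,-0.006,0]]}}

```text
clock: 9.1
tool_pos: [0.5651, 0.067, 0.0971]
orientation: [[0.029, 1.0, 0.002], [1.0, -0.029, -0.0], [-0.0, 0.002, -1.0]]
wrist_force: [-2.9, -1.3, 13.8]
grip_width: 0.007
finger_force: 7.0
```

There's a solid stop at reported z 0.097, which is the home height, with the force jumping to 14 N. I'll lift off and check.

Emit:
{"name": "apply_moves", "arguments": {"plan": [[-1,0,0,0.03,0],[-1,0,0,0.07,0],[0,0,0,0.1,0],[0,0,0,0.1,0]]}}

```text
clock: 9.5
tool_pos: [0.5671, 0.0672, 0.199]
orientation: [[0.029, 1.0, 0.009], [1.0, -0.029, -0.0], [-0.0, 0.009, -1.0]]
wrist_force: [0.8, -1.3, 0.2]
grip_width: 0.112
finger_force: 0.0
```

```bash
python3 look.py w5 | egrep "^0.(168|151|139|126|116|104)|^[1-9]"
```

```text
0.151 0.166 [111, 127, 35, 31, 846] mean [0.4449 0.1229 0.1594] circ 0.4431 0.1228 0.0102
0.151 0.166 [310, 251, 20, 25, 426] mean [0.5667 0.0306 0.154 ] circ 0.567 0.0297 0.0097
0.139 0.15 [138, 126, 16, 27, 186] mean [0.4504 0.124  0.1444] circ 0.4454 0.1227 0.0094
0.139 0.15 [310, 246, 20, 7, 89] mean [0.5668 0.0377 0.1445] circ 0.5668 0.0357 0.0074
0.126 0.137 [210, 71, 32, 33, 792] mean [0.5046 0.1561 0.1304] circ 0.504 0.156 0.0111
0.126 0.137 [148, 126, 14, 25, 155] mean [0.4507 0.1234 0.1315] circ 0.4466 0.1223 0.0089
0.126 0.137 [310, 239, 20, 8, 104] mean [0.5667 0.0373 0.1313] circ 0.5669 0.0347 0.0078
0.116 0.125 [229, 32, 74, 65, 2133] mean [0.5334 0.1719 0.1224] circ 0.5317 0.1708 0.028
0.116 0.125 [149, 84, 79, 64, 2061] mean [0.472  0.1379 0.1225] circ 0.4735 0.1331 0.0311
0.116 0.125 [300, 183, 33, 13, 191] mean [0.5659 0.0793 0.1225] circ 0.5654 0.0759 0.0129
0.116 0.125 [296, 204, 9, 9, 58] mean [0.5527 0.0641 0.1243] circ 0.5523 0.0638 0.0045
0.116 0.125 [313, 235, 13, 5, 51] mean [0.5666 0.0378 0.1207] circ 0.5666 0.0372 0.0051
0.104 0.114 [324, 93, 60, 49, 1666] mean [0.5959 0.132  0.1096] circ 0.5963 0.132 0.0236
0.104 0.114 [235, 95, 14, 11, 69] mean [0.511  0.1469 0.1117] circ 0.511 0.1472 0.006
0.104 0.114 [232, 99, 59, 55, 1642] mean [0.5243 0.127  0.1096] circ 0.5237 0.1268 0.0235
0.104 0.114 [229, 107, 169, 149, 14238] mean [0.5643 0.0766 0.1096] circ 0.5646 0.0668 0.0741
0.104 0.114 [387, 163, 30, 53, 1444] mean [0.6362 0.0729 0.1094] circ 0.6368 0.072 0.0235
0.104 0.114 [212, 182, 36, 50, 1384] mean [0.4929 0.0628 0.1094] circ 0.493 0.0622 0.0232
0.104 0.114 [358, 239, 28, 14, 246] mean [0.6126 0.0216 0.1086] circ 0.612 0.0177 0.0121
0.104 0.114 [314, 274, 15, 5, 55] mean [ 0.5672 -0.0043  0.1093] circ 0.5672 -0.0038 0.0067
9.55 [0.56534299 0.06722923 0.19667814]
```

The disc top now sits at 0.1096, flush with the collar. Next is the keeper pin at (0.443, 0.1226), about 84.7° from closed.

Emit:
{"name": "apply_moves", "arguments": {"plan": [[0,-0.04,0.02,0,0],[0,-0.08,0.04,0,0],[0,-0.122,0.0555,0,0],[0,-0.122,0.0555,0,0],[0,-0.122,0.0555,0,0]]}}

```text
clock: 10.05
tool_pos: [0.4404, 0.123, 0.1938]
orientation: [[0.028, 1.0, -0.003], [1.0, -0.028, -0.0], [-0.0, -0.003, -1.0]]
wrist_force: [0.4, 0.4, 0.2]
grip_width: 0.488
finger_force: 0.0
```

```bash
python3 -c "
from bench import r;o=r.observe();print(o['tool_pos'],o['grip_width'],o['qpos'])"
```

```text
[0.4403984  0.12301347 0.19382019] 0.4881756534764521 [ 2.71898761e-02  3.06586777e-01  1.83781723e+00 -1.74997681e-05
  1.00011119e+00  5.52079540e-02]
```

Emit:
{"name": "apply_moves", "arguments": {"plan": [[0,0.001,0,-0.03,0],[0,0.001,0,-0.06,0],[0,0.001,0,-0.085,0],[-1,0.001,0,-0.085,0],[-1,0.001,0,-0.085,0]]}}

```text
clock: 10.55
tool_pos: [0.4441, 0.1222, 0.1095]
orientation: [[0.03, 1.0, -0.001], [1.0, -0.03, -0.0], [-0.0, -0.001, -1.0]]
wrist_force: [-0.1, 0.4, -0.2]
grip_width: 0.395
finger_force: 0.0
```

Emit:
{"name": "apply_moves", "arguments": {"plan": [[-1,0,0,0,0],[-1,0,0,0,0],[-1,0,0,0,0],[-1,0,0,0,0]]}}

```text
clock: 10.95
tool_pos: [0.4428, 0.1224, 0.1108]
orientation: [[0.029, 1.0, -0.0], [1.0, -0.029, -0.0], [-0.001, -0.0, -1.0]]
wrist_force: [-3.6, -1.8, 4.6]
grip_width: 0.225
finger_force: 10.0
```

Run:
```python
from bench import r
import numpy as np
o=r.observe();print(o['tool_pos'],o['grip_width'],o['finger_force'],o['wrist_force'])
c=np.array([.5042,.1561]);p0=np.array([.4432,.1226])
a0=np.arctan2(*(p0-c)[::-1]);R=.0700
for k in range(0,86,4):
    print(k,(c+R*np.array([np.cos(a0-np.radians(k)),np.sin(a0-np.radians(k))])-p0).round(4))
```

```text
[0.44276013 0.12242147 0.11076316] 0.22518416145166853 9.997828791383654 [-3.55017476 -1.8213145   4.63023301]
0 [-0.0004 -0.0002]
4 [-0.0026  0.0042]
8 [-0.0044  0.0087]
12 [-0.006   0.0133]
16 [-0.0073  0.018 ]
20 [-0.0082  0.0228]
24 [-0.0088  0.0277]
28 [-0.009   0.0326]
32 [-0.0089  0.0374]
36 [-0.0084  0.0423]
40 [-0.0077  0.0471]
44 [-0.0065  0.0519]
48 [-0.0051  0.0565]
52 [-0.0033  0.0611]
56 [-0.0012  0.0655]
60 [0.0011 0.0698]
64 [0.0038 0.0739]
68 [0.0068 0.0778]
72 [0.01   0.0814]
76 [0.0135 0.0849]
80 [0.0172 0.0881]
84 [0.0211 0.091 ]
```

Pin gripped. I'll follow the arc at 4° per row.

Emit:
{"name": "apply_moves", "arguments": {"plan": [[-1,-0.0022,0.0043,0,-4],[-1,-0.004,0.0088,0,-8],[-1,-0.0056,0.0134,0,-12],[-1,-0.0069,0.0181,0,-16],[-1,-0.0078,0.0229,0,-20]]}}

```text
clock: 11.45
tool_pos: [0.4348, 0.1456, 0.1107]
orientation: [[0.372, 0.928, -0.0], [0.928, -0.372, -0.0], [-0.0, -0.0, -1.0]]
wrist_force: [-2.9, -2.2, 4.7]
grip_width: 0.224
finger_force: 10.0
```

Emit:
{"name": "apply_moves", "arguments": {"plan": [[-1,-0.0006,0.0049,0,-4],[-1,-0.0008,0.0098,0,-8],[-1,-0.0007,0.0146,0,-12],[-1,-0.0002,0.0195,0,-16],[-1,0.0005,0.0243,0,-20]]}}

```text
clock: 11.95
tool_pos: [0.4354, 0.1702, 0.1107]
orientation: [[0.667, 0.745, -0.0], [0.745, -0.667, 0.0], [-0.0, -0.001, -1.0]]
wrist_force: [-3.5, -0.7, 5.0]
grip_width: 0.227
finger_force: 10.0
```

Emit:
{"name": "apply_moves", "arguments": {"plan": [[-1,0.0012,0.0048,0,-4],[-1,0.0026,0.0094,0,-8],[-1,0.0044,0.014,0,-12],[-1,0.0065,0.0184,0,-16],[-1,0.0088,0.0227,0,-20]]}}

```text
clock: 12.45
tool_pos: [0.4444, 0.1931, 0.1108]
orientation: [[0.882, 0.472, -0.0], [0.472, -0.882, 0.001], [0.0, -0.001, -1.0]]
wrist_force: [-2.2, -0.2, 4.1]
grip_width: 0.229
finger_force: 10.0
```

Emit:
{"name": "apply_moves", "arguments": {"plan": [[-1,0.0027,0.0041,0,-4],[-1,0.0057,0.008,0,-8],[-1,0.0089,0.0116,0,-12],[-1,0.0124,0.0151,0,-16],[-1,0.0161,0.0183,0,-20]]}}

```text
clock: 12.95
tool_pos: [0.4608, 0.2114, 0.1108]
orientation: [[0.99, 0.141, 0.0], [0.141, -0.99, 0.001], [0.0, -0.001, -1.0]]
wrist_force: [-2.7, -0.7, 4.2]
grip_width: 0.227
finger_force: 10.0
```

Emit:
{"name": "apply_moves", "arguments": {"plan": [[-1,0.0028,0.0022,0,-3],[-1,0.0036,0.0027,0,-4],[-1,0.0036,0.0027,0,-4]]}}

```text
clock: 13.25
tool_pos: [0.4648, 0.2143, 0.1108]
orientation: [[0.997, 0.075, 0.001], [0.075, -0.997, 0.002], [0.001, -0.001, -1.0]]
wrist_force: [-2.5, 2.0, 4.9]
grip_width: 0.226
finger_force: 10.0
```

Emit:
{"name": "apply_moves", "arguments": {"plan": [[0,0,0,0,0],[0,0,0,0,0],[0,0,0,0,0],[0,0,0,0.03,0],[0,0,0,0.07,0]]}}

```text
clock: 13.75
tool_pos: [0.4629, 0.2129, 0.1788]
orientation: [[0.997, 0.075, -0.006], [0.075, -0.997, -0.001], [-0.006, 0.001, -1.0]]
wrist_force: [0.5, -0.2, -0.5]
grip_width: 0.486
finger_force: 0.0
```

Emit:
{"name": "apply_moves", "arguments": {"plan": [[0,0,0,0.05,0],[0,0,0,0.1,0],[0,0,0,0.1,0],[0,0,0,0.1,0]]}}

```text
clock: 14.15
tool_pos: [0.4652, 0.2136, 0.2812]
orientation: [[0.997, 0.076, 0.003], [0.076, -0.997, 0.001], [0.003, -0.0, -1.0]]
wrist_force: [-0.8, -0.4, -0.2]
grip_width: 0.502
finger_force: 0.0
```

```bash
python3 look.py w6 | egrep "^0.(151|126|116)|^[1-9]"
python3 - <<'E'
from h import *
P=cloud(snap("top")).reshape(-1,3);P=P[np.hypot(P[:,0]-.53,P[:,1]-.12)<.13]
for lo,hi in((.1,.115),(.116,.126),(.15,.166)):
    q=P[(P[:,2]>lo)&(P[:,2]<hi)];print(lo,len(q),q.mean(0).round(3),q.min(0).round(3),q.max(0).round(3))
E
```

```text
0.151 0.166 [528, 79, 23, 23, 400] mean [0.5666 0.0302 0.154 ] circ 0.5665 0.0296 0.01
0.151 0.166 [309, 179, 21, 22, 369] mean [0.4654 0.2141 0.1599] circ 0.4646 0.214 0.0098
0.126 0.137 [513, 81, 11, 21, 118] mean [0.5661 0.0371 0.1312] circ 0.5665 0.0332 0.0091
0.126 0.137 [370, 138, 23, 22, 388] mean [0.5038 0.1568 0.1305] circ 0.5035 0.1563 0.0108
0.116 0.125 [476, 74, 11, 12, 78] mean [0.5751 0.0707 0.1239] circ 0.5741 0.0693 0.0066
0.116 0.125 [462, 76, 15, 20, 138] mean [0.5673 0.0795 0.1224] circ 0.5682 0.0768 0.009
0.116 0.125 [507, 83, 9, 18, 80] mean [0.5656 0.0375 0.1203] circ 0.5661 0.0352 0.0079
0.116 0.125 [462, 94, 9, 12, 65] mean [0.5555 0.0793 0.1217] circ 0.5553 0.0787 0.0063
0.116 0.125 [382, 110, 55, 41, 1034] mean [0.5231 0.1286 0.1224] circ 0.5225 0.13 0.0268
0.116 0.125 [319, 142, 57, 44, 1068] mean [0.4843 0.1861 0.1225] circ 0.4883 0.1887 0.0297
14.2 [0.4639072  0.21330805 0.27954005]
0.1 1055 [0.563 0.072 0.11 ] [ 0.479 -0.007  0.1  ] [0.656 0.153 0.115]
0.116 167 [0.544 0.096 0.12 ] [ 0.471 -0.001  0.116] [0.644 0.192 0.126]
0.15 20 [0.566 0.032 0.156] [0.558 0.024 0.152] [0.573 0.039 0.162]
```

View pics/w6.png

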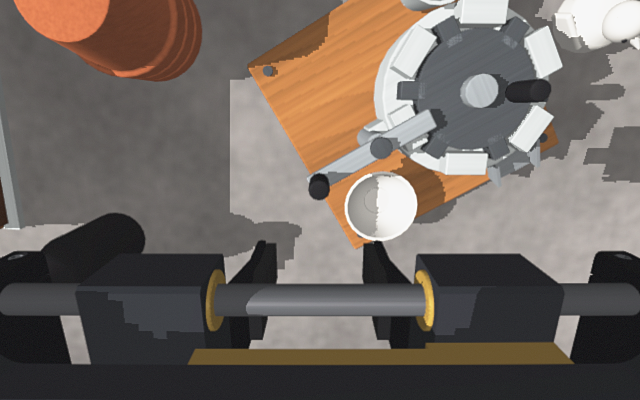

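The picture shows the wheel down, flush with the collar, around (480,90). The keeper's nose is over it near (430,120), its pin is at (318,186), the measured angle matches closed, and the gripper is clear.

```bash
python3 -c "
from bench import r;print(r.job_done())"
```

```text
the job is handed in; nothing more can be done
None
```

The wheel is meshed and pressed flush with the collar, and the keeper is swung closed over it. I handed the job in at about 14 s with the gripper clear; no verdict came back.

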